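# Hang the frame gauges on the sprung hook

### The arm

A 7-joint arm with a two-finger parallel gripper is mounted at the origin on a cart in front of the work surface, level with it; the furniture and walls round the work are solid. World frame = base frame: x ahead of the robot, y to its left, z up, the work surface at z = 0. Lengths are in m, angles in rad, forces in N, time in s.
With the tool pointing down it reaches from about 0.4 to 0.85 m from the base axis. Payload 10.4 kg.
Tool frame: the origin (TCP) lies at the very end of the fingers, on their centre line; the grasp point (between the pads) lies 19 mm behind it (manip.tcp_to_grasp is the distance from the TCP to the grasp point, in m); x points along the fingers, y is the direction in which the jaws open and shut, and the axes are right-handed (so a half turn about x gives the same grasp; the last joint's range is limited). The gripper opens to 85 mm and grips with 20 to 120 N. Pads are 22 mm wide; open, the fingers measure 114 mm over their backs; the gripper's body (76 mm by 85 mm) begins 54 mm behind the grasp point. The pads swing forward as they close: fully open they stand 13 mm farther back than shut.
Start: joints at [1.133, 0.332, -0.065, 1.46, 0.022, 1.35, -0.088], TCP at [0.252, -0.572, 0.231] pointing down, gripper open.
Joint ranges: [-2.6, 2.6], [-0.5, 2.12], [-1.47, 1.34], [0.16, 2.42], [-1.27, 4.41], [0.06, 2.06], [-2.6, 2.6]. Speed limits (rad/s): [2.22, 2.22, 2.79, 2.79, 3.14, 3.14, 3.14].

### API

Orientations are given as a unit quaternion [x, y, z, w].
In Python, from workcell import manip, cams, hand_in gives the robot as it stands.
- The arm moves only by the shell command python3 -m handwheel 'ROWS' [FORCE]. ROWS is text: rows parted by semicolons, each of 7 numbers parted by spaces: the shift along the tool's x, y, z in mm, then the turn, a rotation vector about the tool's x, y, z in rad, then the finger opening in mm, from 0 to 85.4. A call has 1 to 8 rows; each row shifts and turns the commanded pose from where the row before left it, along the tool's axes as they then stand; what a row does not reach is not made up. A row lasts 1/10 s, in which the tool goes at most 50 mm and 8.59 degrees, less where a joint would pass 70% of its speed; a pose out of reach is approached as far as the arm can. A call with a gripper value outside its range is refused whole. The fingers move at their own pace and stop on an object; FORCE is the grip in N (left out, the last holds). Time passes only in rows, so rows that do not move let the fingers close. It gives the time, the measured TCP pose, the force and the opening at its end, in the units of the state.
- manip.get_obs(): the state, without advancing time (a new reading comes with each control period).
- cams.camera(name): name is "side" or "top"; returns a dict with "color" (400x640x3 uint8, blue, green, red), "depth" (400x640 float32, m along the optical axis (not along the pixel's ray), 0 where there is no reading), "camera_matrix" (3x3 intrinsics, pixels), "distortion" ([k1, k2, p1, p2, k3] as OpenCV has them; the pictures are not rectified), "origin" and "attitude" of the camera in the world. Camera axes: x right, y down, z forward; pixel columns grow to the right and rows downward; lengths in m; the calibration is good to about 2 mm. A picture is of the moment at which its call begins.
- hand_in(): hands the job in, once; it reports no verdict.
Trained networks look in the newest picture that a camera, given by its name, has taken for a name from the list of things; names that differ only in an ending like _2 or _b are one class to them, and where a whole thing is asked for, a point or a joint stands for the part that bears it (a point fixed in the world has none). Each returns a list of dicts, best first, with "conf" (0 to 1); they miss things now and then, are a little off and sometimes report something else, mostly with a low value. They report only what shows in the picture. A call takes as long as a camera call. They do not tell look-alikes from the thing itself.
- cams.recognise(camera, thing): "box" ([left, top, width, height] in pixels, round what is visible of it).
- cams.outline_of(camera, thing): "region" (400x640 bool, what is visible of it) and "box" ([left, top, width, height] in pixels, round what is visible of it).
The state is a dict: "clock": time; "joint_pos": joint angles; "joint_velocities": joint speeds; "tau": joint torques, N m; "position": TCP position; "ee_rot": TCP orientation; "ft_force": force on the tool from outside, world axes, zero at the start; "torque": the same for the moment, N m; "grip_width": opening from 0.0 (shut) to 1.0 (fully open).
Only numpy, scipy, OpenCV 4.12 (cv2) and the standard library are available. Lean on these libraries where they do the work, as an engineer would, in place of code of your own. Each camera call takes 0.05 s, during which the arm holds its last target.

### The job

The largest frame gauge already hangs on the hook. Hang the middle one from the rack in front of it, let go of it, and then the smallest in front of that, so that all three hang straight on the rod in order of size, pressed tightly together between the sprung plate and the upturned tip. The last one only fits if you press the row gently back against the spring by feel and lower it behind the tip; do not ram the plate against its stop, keep every push under about 15 N, set the gauges down gently, and leave the other things on the bench alone.

Things in the scene. Friction and masses are not known exactly. Their poses are not given: they have to be found in the camera images.
- hook_head (a point): Centre of the hook's clamp head (32 x 34 x 36 mm), on the rod's axis, 170 mm above the bench; z up. The smooth round rod, 9 mm thick, runs level from here along -x and ends in an upturned tip 9 mm thick, its top 16.5 mm above the rod's axis. The rod is clamped at a different reach each time, unmeasured: the tip's inner face (towards the plate) is 126 to 158 mm from here.
- hook: The whole hook, fixed: base, post, clamp head, rod. Origin on the bench below hook_head, same axes. Near the head a sprung plate (black disc, 42 mm across) sits on the rod, its face 78 mm from the tip's inner face. It starts back at 4 N, stops hard after 10 mm at 11 N. Three eye blocks (84 mm) fit only with it pressed back over 6 mm; it then holds them against the tip with about 8 N.
- large_eye (a point): Centre of the straight eye (along x, 18 wide, 31 high) through the largest gauge's grey eye block, which is 28 long (x), 34 wide and 47 high. 125.5 above the foot of the frame. Above the block, from 25.5 to 69.5 above this point, stands the handle, 20 (x) by 24 (y): grip it across its 24, at its middle 47.5 above this point. Hanging, the eye's upper wall rests on the rod and this point is 11 below the rod's axis. All in mm.
- large: Largest frame gauge, 0.17 kg: aluminium frame 78 wide (y), 82 high, 8 thick (x) with an open window; above it a short neck, grey eye block and upright handle. Origin at the centre of the frame's foot, z up to the handle, x along the eye. It hangs on the rod from the start, between tip and plate, free to slide.
- middle_eye (a point): Centre of the straight eye (along x, 18 wide, 31 high) through the middle gauge's grey eye block, which is 28 long (x), 34 wide and 47 high. 109.5 above the foot of the frame. Above the block, from 25.5 to 69.5 above this point, stands the handle, 20 (x) by 24 (y): grip it across its 24, at its middle 47.5 above this point. Hanging, the eye's upper wall rests on the rod and this point is 11 below the rod's axis. All in mm.
- middle: Middle frame gauge, 0.1 to 0.2 kg: aluminium frame 62 wide (y), 66 high, 8 thick (x) with an open window; above it a short neck, grey eye block and upright handle. Origin at the centre of the frame's foot, z up to the handle, x along the eye. At the start it stands upright in one of the rack's two grooves.
- small_eye (a point): Centre of the straight eye (along x, 18 wide, 31 high) through the smallest gauge's grey eye block, which is 28 long (x), 34 wide and 47 high. 93.5 above the foot of the frame. Above the block, from 25.5 to 69.5 above this point, stands the handle, 20 (x) by 24 (y): grip it across its 24, at its middle 47.5 above this point. Hanging, the eye's upper wall rests on the rod and this point is 11 below the rod's axis. All in mm.
- small: Smallest frame gauge, 0.08 to 0.16 kg: aluminium frame 46 wide (y), 50 high, 8 thick (x) with an open window; above it a short neck, grey eye block and upright handle. Origin at the centre of the frame's foot, z up to the handle, x along the eye. At the start it stands upright in the other groove of the rack.
- rack: Wooden rack fixed to the bench, 150 x 76 mm and 30 mm high, origin under its centre. Two grooves across it (along its y), 41.5 mm either side of its centre along x, 11 mm wide and 22 mm deep, hold the gauges upright; they are lifted straight up out of it by 22 mm or more.
- tape_roll: Black tape roll, 58 mm across and 19 mm high, lying loose on the bench to the robot's right; not to be disturbed. Origin under its centre.
- plug: Loose black mains plug, 83 x 39 x 40 mm, lying on the bench to the right; not to be disturbed. Origin under its centre.
- terminal_board: Loose screw-terminal board, 37 x 68 x 21 mm, lying behind the hook; not to be disturbed. Origin under its centre.
- converter_module: Loose black converter module, 50 x 74 x 26 mm, lying in front of the rack; not to be disturbed. Origin under its centre.
There are look-alikes about, which are no part of the job. What is shaped like the small but orange is not meant. What is shaped like the middle but orange is not meant.

How it is judged:
On the way:
1. the middle gauge hangs on the hook in front of the largest, let go, while the smallest is still off the hook (x of middle_eye in the frame of hook_head between -0.165 and -0.07 m and y of middle_eye in the frame of hook_head between -0.008 and 0.008 m and z of middle_eye in the frame of hook_head between -0.016 and -0.007 m and angle between each of middle_eye, large_eye's own z axis and vertical below 0.2 rad and x of large_eye in the frame of hook_head between -0.137 and -0.042 m and y of large_eye in the frame of hook_head between -0.008 and 0.008 m and z of large_eye in the frame of hook_head between -0.016 and -0.007 m and distance between middle_eye and large_eye below 0.06 m and contact force between the fingers and middle below 0.3 N and horizontal distance between small_eye and hook_head above 0.22 m), for 0.2 s.
At the end, for the whole second after the job is handed in: Largest (at the plate), middle, smallest (at the tip) hang on the rod: eye centres 7-16 mm below its axis, within 8 mm sideways, 26-31 mm from neighbour to neighbour, outer two 53-60 mm apart; gauges upright within 0.2 rad; pressed together with over 4 N; all let go and at rest (x of large_eye in the frame of hook_head between -0.094 and -0.05 m and y of large_eye in the frame of hook_head between -0.008 and 0.008 m and z of large_eye in the frame of hook_head between -0.016 and -0.007 m and angle between each of large_eye, middle_eye, small_eye's own z axis and vertical below 0.2 rad and x of middle_eye in the frame of hook_head between -0.122 and -0.078 m and y of middle_eye in the frame of hook_head between -0.008 and 0.008 m and z of middle_eye in the frame of hook_head between -0.016 and -0.007 m and x of small_eye in the frame of hook_head between -0.15 and -0.106 m and y of small_eye in the frame of hook_head between -0.008 and 0.008 m and z of small_eye in the frame of hook_head between -0.016 and -0.007 m and distance between large_eye and middle_eye between 0.026 and 0.031 m and distance between middle_eye and small_eye between 0.026 and 0.031 m and distance between large_eye and small_eye between 0.053 and 0.06 m and contact force between large and middle above 4 N and contact force between middle and small above 4 N and linear speed of each of large, middle, small below 0.02 m/s and angular speed of each of large, middle, small below 0.2 rad/s); the robot touches nothing.
It fails at once if gauges are pressed against one another with more than 20 N (row rammed against the plate's stop) (contact force between large and middle above 20 N or contact force between any of middle, large and small above 20 N).
It fails at once if a gauge or the robot is pushed or dropped on the hook with more than 30 N (contact force between any of large, middle, small, the arm, the fingers and hook above 30 N).
It fails at once if another thing on the bench is moved by more than 20 mm (distance of any of tape_roll, plug, terminal_board, converter_module from where it was at the start of the episode above 0.02 m).
It also fails if it takes over 69 s, if anything falls off the work surface, if the arm or the gripper's body presses on something with over 40 N, if the wrist force passes 120 N, or if a joint passes its speed limit or range.

## Working session

There is one attempt and no reset: what is moved stays moved. The work goes in short steps, Python scripts to look and compute and a shell command to move; the robot and the scene stay as the last step left them, time stands still between calls to the robot, and variables do not carry over. Pictures are saved under pics/ and viewed, and the job is handed in when it is done.

```bash
ls; mkdir -p pics
python3 - <<'E'
from workcell import manip, cams
import cv2, numpy as np
o=manip.get_obs()
for k,v in o.items(): print(k,np.round(v,4))
print(manip.tcp_to_grasp)
for n in("side","top"):
    c=cams.camera(n); cv2.imwrite(f"pics/{n}0.png",c["color"]); print(n,c["camera_matrix"],c["distortion"],c["origin"],c["attitude"])
    for t in ["hook","hook_head","large","middle","small","rack","large_eye","middle_eye","small_eye"]:
        print(t,[(r["box"],round(r["conf"],2)) for r in cams.recognise(n,t)])
print(manip.get_obs()["clock"])
E
```

```text
pics
clock 0.0
joint_pos [ 1.1334  0.3329 -0.0647  1.4609  0.0216  1.3499 -0.0885]
joint_velocities [-0.0006  0.0016  0.0007  0.0017  0.0006 -0.0014  0.0014]
tau [-5.00000e-04 -6.25447e+01  4.94000e-02 -3.91599e+01  1.63000e-02
  9.90000e-03 -0.00000e+00]
position [ 0.2517 -0.5717  0.2305]
ee_rot [-0.6918 -0.1461  0.6921 -0.1451]
ft_force [ 0.619  -0.5004 -0.4811]
torque [-0.0005  0.0402  0.0221]
grip_width 0.9987
0.0187
side [[512.60874449   0.         313.66301369]
 [  0.         512.60874449 193.62007706]
 [  0.           0.           1.        ]] [-0.11534959  0.          0.          0.          0.        ] [0.02739644 0.98612029 1.19731837] [-0.19817884  0.89477273 -0.39067288  0.08649628]
hook [([296.3, 113.6, 68.0, 52.9], 0.63)]
hook_head [([299.1, 114.5, 62.8, 50.8], 0.92)]
large [([341.0, 111.4, 16.2, 55.4], 0.96), ([251.4, 260.6, 59.4, 37.4], 0.68)]
middle [([256.2, 231.1, 17.4, 50.0], 0.82), ([302.0, 135.7, 17.9, 37.0], 0.65), ([284.9, 242.1, 14.2, 44.5], 0.38)]
small [([285.8, 238.7, 16.2, 48.2], 0.96), ([225.7, 183.9, 18.2, 45.9], 0.77)]
rack [([251.2, 263.8, 59.8, 34.0]
[... 459 characters left out ...]
   0.          0.        ] [ 0.43575177 -0.07140927  1.13239483] [ 0.71380868 -0.69828519  0.03254078 -0.04261528]
hook [([418.0, 155.3, 56.5, 80.0], 0.75)]
hook_head [([419.4, 149.7, 54.9, 87.1], 0.84)]
large [([433.0, 206.2, 42.2, 14.2], 0.56)]
middle [([204.6, 194.3, 33.1, 13.4], 0.87), ([416.9, 152.2, 56.4, 85.7], 0.67), ([386.4, 167.4, 27.1, 26.8], 0.59)]
small [([209.9, 234.1, 28.0, 13.2], 0.65)]
rack [([212.6, 193.4, 34.8, 63.9], 0.7)]
large_eye [([433.9, 206.9, 43.6, 13.2], 0.87), ([198.3, 195.0, 35.1, 20.5], 0.47)]
middle_eye [([387.2, 170.8, 26.1, 22.5], 0.69), ([200.0, 197.4, 36.0, 16.8], 0.64)]
small_eye [([269.9, 118.8, 16.5, 28.4], 0.62), ([212.4, 233.9, 26.9, 12.9], 0.58)]
1.0
```

View images.

Run:
```python
import cv2
a=cv2.imread("pics/side0.png");cv2.imwrite("pics/side0z.png",cv2.resize(a[90:320,190:420],None,fx=2.6,fy=2.6,interpolation=2))
a=cv2.imread("pics/top0.png");cv2.imwrite("pics/top0z.png",cv2.resize(a[90:290,170:500],None,fx=2.4,fy=2.4,interpolation=2))
```

```text
(no output)
```

View pics/side0z.png

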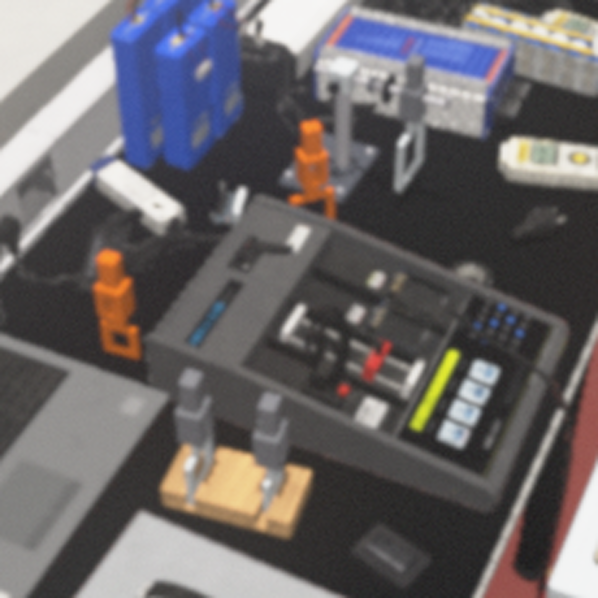

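View pics/top0z.png

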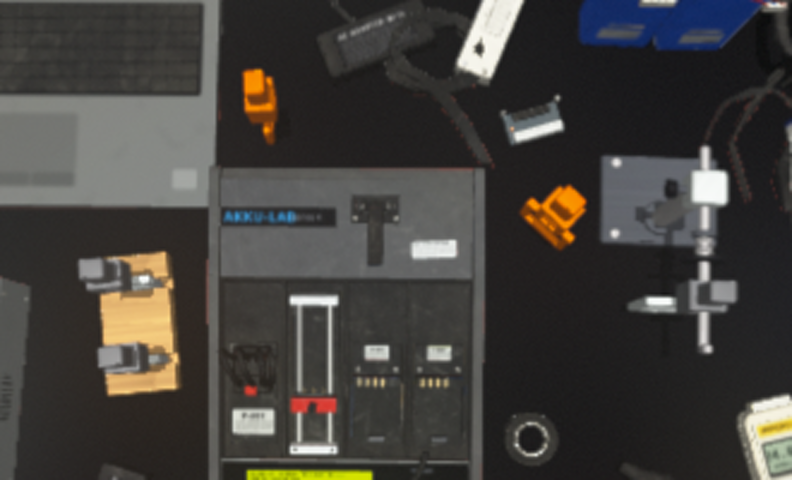

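View pics/top0.png

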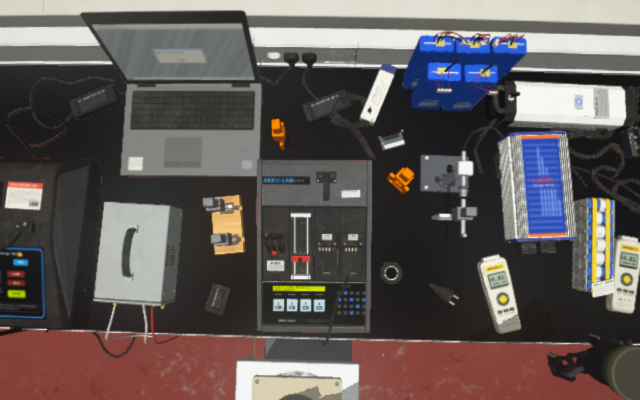

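```bash
cat > h.py <<'E'
from workcell import manip, cams
import cv2, numpy as np
from scipy.spatial.transform import Rotation as R
def shot(n,save=None):
    c=cams.camera(n)
    if save: cv2.imwrite(f"pics/{save}.png",c["color"])
    return c
def cloud(c):
    K=c["camera_matrix"];d=np.array(c["distortion"])
    v,u=np.mgrid[0:400,0:640]
    p=cv2.undistortPoints(np.stack([u,v],-1).reshape(-1,1,2).astype(float),K,d).reshape(400,640,2)
    z=c["depth"]
    P=np.dstack([p[...,0]*z,p[...,1]*z,z])
    W=P@R.from_quat(c["attitude"]).as_matrix().T+np.array(c["origin"])
    W[z==0]=np.nan
    return W
def proj(c,X):
    Rm=R.from_quat(c["attitude"]).as_matrix()
    p=(np.atleast_2d(X)-np.array(c["origin"]))@Rm
    return cv2.projectPoints(p,np.zeros(3),np.zeros(3),c["camera_matrix"],np.array(c["distortion"]))[0].reshape(-1,2)
E
python3 - <<'E'
from h import *
import pickle
D={}
for n in("side","top"):
    c=shot(n); D[n]=c; D[n+"W"]=cloud(c)
pickle.dump(D,open("d0.pkl","wb"))
np.set_printoptions(precision=4,suppress=True)
W=D["topW"]
for nm,(x,y) in dict(headtop=(465,168),rod=(463,205),tip=(464,235),bigh=(472,211),mid=(208,202),sm=(220,238),rack=(228,220),bench=(400,120),mach=(300,200),wood=(235,230)).items(): print(nm,W[y,x])
W=D["sideW"]
for nm,(x,y) in dict(head=(322,117),tip=(0,0),bigh=(350,115),mid=(263,236),sm=(294,245),rack=(280,265)).items(): print(nm,W[y,x])
E
```

```text
headtop [ 0.6327 -0.3784  0.1921]
rod [ 0.5505 -0.3777  0.1766]
tip [ 0.4819 -0.3754  0.1882]
bigh [ 0.5316 -0.3799  0.2295]
mid [0.544  0.2004 0.1855]
sm [0.4637 0.1723 0.1731]
rack [0.5154 0.1895 0.0312]
bench [ 0.8011 -0.2632  0.0068]
mach [ 0.5639 -0.0021  0.0972]
wood [0.4896 0.1697 0.0323]
head [ 0.6255 -0.3663  0.1886]
tip [1.2564 0.2195 0.7374]
bigh [ 0.5233 -0.3674  0.2256]
mid [0.54   0.2055 0.1867]
sm [0.4585 0.1846 0.1682]
rack [0.5216 0.1591 0.0233]
```

Run:
```python
from h import *
import pickle
np.set_printoptions(precision=4,suppress=True)
D=pickle.load(open("d0.pkl","rb"))
def rect(P):
    r=cv2.minAreaRect((P[:,:2]*1000).astype(np.float32)); return r
for n in("top","side"):
    W=D[n+"W"].reshape(-1,3);W=W[~np.isnan(W[:,0])]
    def sel(x0,x1,y0,y1,z0,z1): 
        m=(W[:,0]>x0)&(W[:,0]<x1)&(W[:,1]>y0)&(W[:,1]<y1)&(W[:,2]>z0)&(W[:,2]<z1); return W[m]
    print(n)
    for nm,b in dict(mid=(.50,.6,.13,.27,.178,.2),sm=(.42,.5,.13,.27,.162,.182),big=(.48,.58,-.42,-.33,.215,.24),rack=(.42,.60,.1,.27,.024,.036),head=(.6,.68,-.42,-.33,.18,.2),tip=(.45,.505,-.42,-.33,.165,.2),rod=(.44,.62,-.39,-.36,.16,.185)).items():
        P=sel(*b)
        if len(P)>4:
            print(nm,len(P),P.mean(0),P.min(0),P.max(0),rect(P))
    for z0 in (.06,.09,.12,.145,.165,.18,.195,.215):
        P=sel(.48,.58,-.46,-.30,z0,z0+.012)
        if len(P): print(z0,len(P),P.mean(0),P.min(0),P.max(0))
```

```text
top
mid 101 [0.5446 0.2004 0.1869] [0.5347 0.1889 0.1784] [0.5556 0.2154 0.1919] ((545.0137939453125, 201.83163452148438), (19.565643310546875, 25.786970138549805), 8.140195846557617)
sm 98 [0.4636 0.182  0.1715] [0.4542 0.1711 0.1626] [0.4733 0.1961 0.1763] ((463.593017578125, 183.48492431640625), (18.615480422973633, 24.85851287841797), 2.0182435512542725)
big 120 [ 0.5313 -0.3758  0.228 ] [ 0.5219 -0.3893  0.2164] [ 0.5412 -0.3646  0.2327] ((531.2688598632812, -376.90594482421875), (24.203706741333008, 18.951448440551758), 87.54911804199219)
rack 1135 [0.5012 0.1874 0.0312] [0.4261 0.1466 0.024 ] [0.5823 0.2334 0.036 ] ((504.738525390625, 192.73696899414062), (150.7403564453125, 77.170654296875), 7.006315231323242)
head 232 [ 0.6344 -0.3769  0.1888] [ 0.6188 -0.3966  0.1801] [ 0.6501 -0.3453  0.194 ] ((634.9292602539062, -370.7527770996094), (50.92900085449219, 31.16950035095215), 88.51426696777344)
tip 52 [ 0.4905 -0.3754  0.1777] [ 0.4782 -0.3807  0.1661] [ 0.5049 -0.3714  0.19  ] ((491.501708984375, -375.98394775390625), (7.916515827178955, 26.539884567260742), 85.4754486083984
[... 2164 characters left out ...]
10821533)
0.06 18 [ 0.5303 -0.3712  0.0657] [ 0.5235 -0.4149  0.0602] [ 0.5371 -0.3323  0.0701]
0.09 12 [ 0.5286 -0.3767  0.0957] [ 0.525  -0.4204  0.0911] [ 0.5329 -0.3383  0.1019]
0.12 6 [ 0.53   -0.3716  0.1248] [ 0.5259 -0.3774  0.1208] [ 0.5354 -0.3659  0.1302]
0.145 31 [ 0.5301 -0.3681  0.1522] [ 0.5144 -0.3905  0.1455] [ 0.564  -0.3537  0.1568]
0.165 79 [ 0.5305 -0.3726  0.1719] [ 0.4804 -0.4035  0.1655] [ 0.5799 -0.3575  0.177 ]
0.18 60 [ 0.5358 -0.3726  0.1853] [ 0.4809 -0.393   0.1808] [ 0.5722 -0.3515  0.1901]
0.195 23 [ 0.5275 -0.3698  0.2003] [ 0.5198 -0.3849  0.1955] [ 0.5374 -0.3614  0.2057]
0.215 24 [ 0.5282 -0.37    0.2213] [ 0.5194 -0.3918  0.2153] [ 0.5395 -0.36    0.2265]
```

Run:
```python
import pickle,cv2
D=pickle.load(open("d0.pkl","rb"))
a=D["top"]["color"];s=D["side"]["color"]
f=lambda i,y0,y1,x0,x1,k:cv2.resize(i[y0:y1,x0:x1],None,fx=k,fy=k,interpolation=cv2.INTER_NEAREST)
cv2.imwrite("pics/th.png",f(a,140,245,410,490,5.5))
cv2.imwrite("pics/sh.png",f(s,100,180,280,380,6))
cv2.imwrite("pics/tr.png",f(a,185,265,190,260,7))
```

```text
(no output)
```

View pics/th.png

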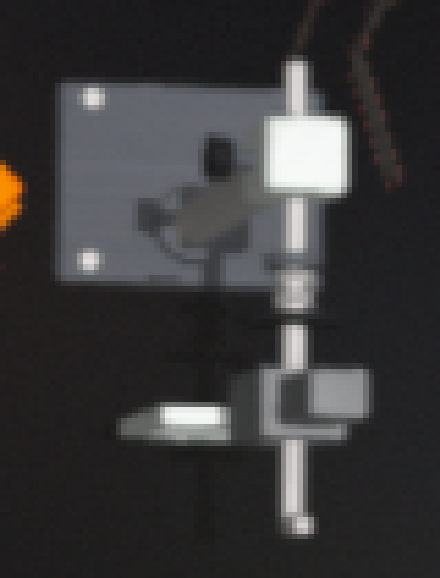

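View pics/sh.png

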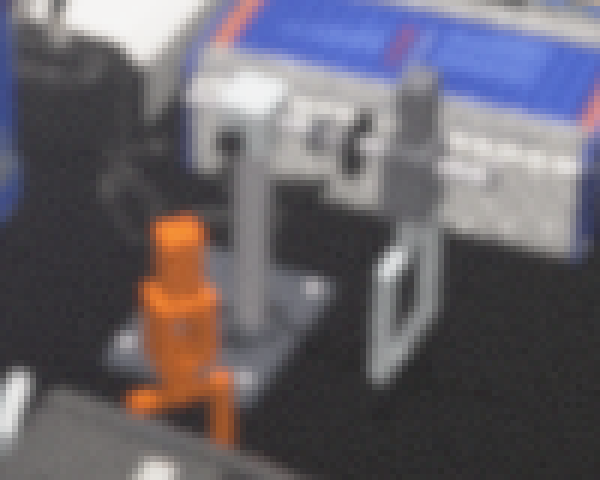

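View pics/tr.png

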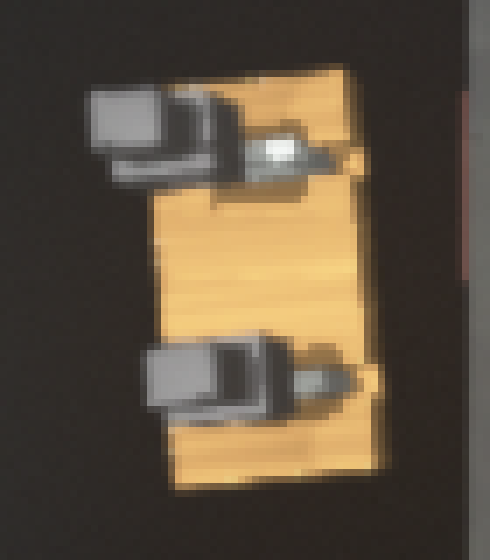

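```bash
cat >> h.py <<'E'
def ray(c,uv,z):
    p=cv2.undistortPoints(np.array(uv,float).reshape(-1,1,2),c["camera_matrix"],np.array(c["distortion"])).reshape(-1,2)
    d=np.c_[p,np.ones(len(p))]@R.from_quat(c["attitude"]).as_matrix().T
    o=np.array(c["origin"]); return o+d*((z-o[2])/d[:,2])[:,None]
def tool():
    o=manip.get_obs(); M=R.from_quat(o["ee_rot"]).as_matrix(); return o,np.array(o["position"]),M
def to(target,yaw=None):
    """shift (tool mm) and rotvec to reach TCP target with tool down, jaw axis (tool y) at world yaw nearest +-y"""
    o,p,M=tool()
    rv=np.zeros(3)
    if yaw is not None:
        y=np.array([-np.sin(yaw),np.cos(yaw),0])
        if y@M[:,1]<0:y=-y
        x=np.array([0,0,-1.]);T=np.c_[x,y,np.cross(x,y)]
        rv=R.from_matrix(M.T@T).as_rotvec()
    print("t",round(o["clock"],2),"pos",np.round(p,4),"F",np.round(o["ft_force"],2),"grip",round(float(o["grip_width"])*85.4,1))
    print("shift mm",np.round(M.T@(np.array(target)-p)*1000,1),"rot",np.round(rv,3))
E
python3 - <<'E'
from h import *
import pickle
np.set_printoptions(precision=4,suppress=True)
D=pickle.load(open("d0.pkl","rb"))
c=D["top"];g=cv2.cvtColor(c["color"],cv2.COLOR_BGR2GRAY).astype(float)
pts=[]
for r in list(range(153,160))+list(range(178,186))+list(range(199,206))+list(range(222,231)):
    row=g[r,455:474]-60; row[row<0]=0
    if row.sum()<100: continue
    u=455+(row*np.arange(19)).sum()/row.sum(); w=(row>row.max()/2).sum()
    X=ray(c,[[u,r]],.1725)[0]; pts.append(X); print(r,round(u,2),w,X)
pts=np.array(pts);print(np.polyfit(pts[:,0],pts[:,1],1))
print(g[228:242,458:472].astype(int))
print("camR euler",R.from_quat(c["attitude"]).as_matrix())
o,p,M=tool();print(M)
W=D["topW"]
for a,b in ((500,150),(520,180),(535,200),(500,235),(505,270),(490,290),(430,80),(400,180),(345,180),(300,250),(140,240)): print((a,b),W[b,a])
H=W[...,2]; m=(W[...,1]<0.15)&(W[...,1]>-0.42)&(W[...,0]<0.65)&(W[...,0]>0.3); print("max h",np.nanmax(H[m]))
E
```

```text
153 463.38 4 [ 0.672  -0.3816  0.1725]
154 463.38 4 [ 0.6696 -0.3815  0.1725]
155 463.38 4 [ 0.6672 -0.3815  0.1725]
156 462.28 4 [ 0.6648 -0.3789  0.1725]
157 461.95 4 [ 0.6625 -0.3781  0.1725]
158 462.02 4 [ 0.6601 -0.3783  0.1725]
159 461.99 4 [ 0.6578 -0.3782  0.1725]
178 462.25 4 [ 0.6133 -0.3781  0.1725]
179 462.13 4 [ 0.611  -0.3778  0.1725]
180 462.09 4 [ 0.6087 -0.3777  0.1725]
181 462.08 4 [ 0.6063 -0.3776  0.1725]
182 462.07 4 [ 0.604  -0.3776  0.1725]
183 462.07 4 [ 0.6017 -0.3775  0.1725]
184 462.06 4 [ 0.5994 -0.3775  0.1725]
185 461.76 4 [ 0.597  -0.3767  0.1725]
199 462.98 3 [ 0.5648 -0.3791  0.1725]
200 463.07 3 [ 0.5625 -0.3793  0.1725]
201 463.09 3 [ 0.5602 -0.3793  0.1725]
202 463.07 3 [ 0.5579 -0.3792  0.1725]
203 463.07 3 [ 0.5556 -0.3792  0.1725]
204 463.06 3 [ 0.5533 -0.3791  0.1725]
205 463.05 3 [ 0.551  -0.3791  0.1725]
222 462.81 4 [ 0.5121 -0.3781  0.1725]
223 462.81 4 [ 0.5098 -0.378   0.1725]
224 462.81 4 [ 0.5076 -0.378   0.1725]
225 462.8 4 [ 0.5053 -0.3779  0.1725]
226 462.78 4 [ 0.503  -0.3779  0.1725]
227 462.78 4 [ 0.5008 -0.3778  0.1725]
228 462.7
[... 856 characters left out ...]
 35  34  34  34  35  33  34  34  35]
 [ 32  35  35  34  33  35  35  33  36  33  35  34  34  36]]
camR euler [[ 0.0227 -0.9941  0.106 ]
 [-0.9997 -0.0212  0.0154]
 [-0.0131 -0.1063 -0.9943]]
[[ 0.      0.403  -0.9152]
 [-0.0001 -0.9152 -0.403 ]
 [-1.      0.0001 -0.    ]]
(500, 150) [ 0.7214 -0.532   0.0143]
(520, 180) [ 0.6283 -0.5531  0.0814]
(535, 200) [ 0.578  -0.588   0.0846]
(500, 235) [ 0.4928 -0.5304  0.0051]
(505, 270) [ 0.4016 -0.5316  0.0299]
(490, 290) [ 0.3499 -0.4915  0.031 ]
(430, 80) [ 0.8368 -0.3004  0.1946]
(400, 180) [ 0.6121 -0.2415  0.1355]
(345, 180) [ 0.6151 -0.1119  0.1027]
(300, 250) [ 0.4415 -0.0031  0.0577]
(140, 240) [0.4562 0.3881 0.1023]
max h 0.23272218061404948
```

Run:
```python
from h import *
to([.5437,.2028,.25],.122)
```

```text
t 1.1 pos [ 0.2519 -0.572   0.2313] F [-0.33  0.5  -0.01] grip 85.4
shift mm [ -18.7 -591.5 -579.3] rot [ 0.293 -0.    -0.   ]
```

```bash
python3 -m handwheel '-35 -20 -20 0.1 0 0 60; -30 -20 -20 0.1 0 0 60; -5 -20 -20 0.093 0 0 60' 50
python3 - <<'E'
from h import *
to([.5437,.2028,.29],.122)
E
```

```text
clock: 1.4
position: [0.291, -0.4968, 0.3054]
ee_rot: [0.707, 0.04, -0.705, 0.043]
ft_force: [-0.4, -0.5, -0.3]
grip_width: 0.703
t 1.4 pos [ 0.291  -0.4968  0.3054] F [-0.41 -0.46 -0.31] grip 60.1
shift mm [  12.9 -665.5 -332.5] rot [-0.005 -0.003 -0.005]
```

```bash
python3 -m handwheel '0 -40 -20 0 0 0 60;0 -40 -20 0 0 0 60;0 -40 -20 0 0 0 60;0 -40 -20 0 0 0 60;0 -40 -20 0 0 0 60;0 -40 -20 0 0 0 60;0 -40 -20 0 0 0 60;0 -40 -20 0 0 0 60' ;  python3 -m handwheel '0 -40 -20 0 0 0 60;0 -40 -20 0 0 0 60;0 -40 -20 0 0 0 60;0 -40 -20 0 0 0 60;0 -40 -20 0 0 0 60;0 -40 -20 0 0 0 60;0 -30 -15 0 0 0 60;0 -15 -10 0 0 0 60'
python3 - <<'E'
from h import *
to([.5437,.2028,.22],.122)
E
```

```text
clock: 2.2
position: [0.4105, -0.1578, 0.3016]
ee_rot: [0.706, 0.043, -0.706, 0.043]
ft_force: [1.1, -0.0, 0.1]
grip_width: 0.697
clock: 3.0
position: [0.5194, 0.1444, 0.3014]
ee_rot: [0.706, 0.045, -0.706, 0.044]
ft_force: [-1.1, 0.1, 0.2]
grip_width: 0.702
t 3.0 pos [0.5194 0.1444 0.3014] F [-1.05  0.07  0.16] grip 60.0
shift mm [ 81.5 -54.8 -31.4] rot [ 0.003 -0.     0.001]
```

```bash
python3 -m handwheel '0 -27 -16 0 0 0 60;0 -27 -15 0 0 0 60;30 0 0 0 0 0 60;30 0 0 0 0 0 60;0 0 0 0 0 0 60';  python3 - <<'E'
from h import *
to([.5437,.2028,.148],.122)
c=shot("side","s1"); cv2.imwrite("pics/s1z.png",cv2.resize(c["color"][200:320,220:340],None,fx=5,fy=5))
E
```

```text
clock: 3.5
position: [0.5421, 0.1974, 0.2376]
ee_rot: [-0.704, -0.043, 0.708, -0.044]
ft_force: [-0.4, -0.7, 0.2]
grip_width: 0.704
t 3.5 pos [0.5421 0.1974 0.2376] F [-0.42 -0.67  0.25] grip 60.1
shift mm [89.6 -5.3 -2.8] rot [ 0.     0.006 -0.001]
```

View pics/s1z.png

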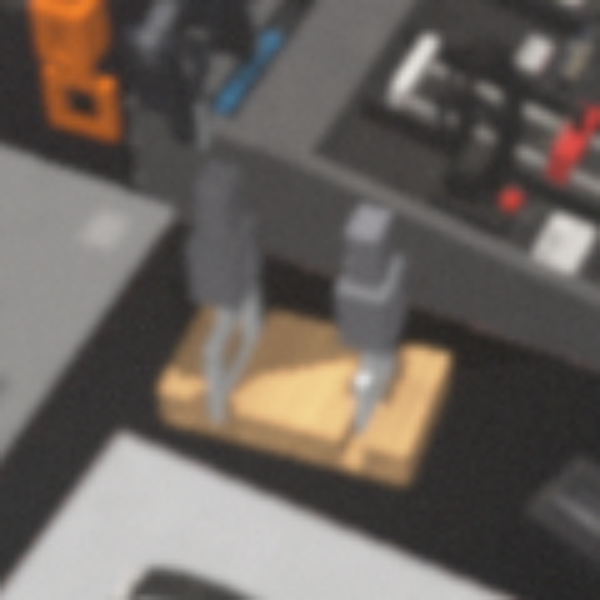

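```bash
python3 -m handwheel '20 -5 -3 0 0 0 60;30 0 0 0 0 0 60;27 0 0 0 0 0 60;8 0 0 0 0 0 60;0 0 0 0 0 0 60;0 0 0 0 0 0 60';  python3 - <<'E'
from h import *
to([.5437,.2028,.148],.122)
E
```

```text
clock: 4.15
position: [0.547, 0.204, 0.1584]
ee_rot: [0.707, 0.043, -0.705, 0.043]
ft_force: [0.4, -0.0, 0.2]
grip_width: 0.704
t 4.15 pos [0.547  0.204  0.1584] F [ 0.39 -0.02  0.24] grip 60.1
shift mm [10.4  0.8  3.5] rot [-0.001 -0.002  0.   ]
```

```bash
python3 -m handwheel '10 1 3 0 0 0 60;0 0 0 0 0 0 60;0 0 0 0 0 0 60';  python3 - <<'E'
from h import *
to([.5437,.2028,.148],.122)
c=shot("top","t2"); cv2.imwrite("pics/t2z.png",cv2.resize(c["color"][170:270,180:280],None,fx=5,fy=5))
to([.5437,.2028,.148],.122)
E
```

```text
clock: 4.45
position: [0.5432, 0.2022, 0.1465]
ee_rot: [0.706, 0.043, -0.706, 0.043]
ft_force: [0.1, -0.1, -0.3]
grip_width: 0.701
t 4.45 pos [0.5432 0.2022 0.1465] F [ 0.06 -0.14 -0.26] grip 59.9
shift mm [-1.5 -0.6 -0.6] rot [-0. -0. -0.]
t 4.5 pos [0.5433 0.2022 0.1466] F [0.48 0.67 0.35] grip 59.8
shift mm [-1.4 -0.5 -0.5] rot [-0. -0. -0.]
```

View pics/t2z.png

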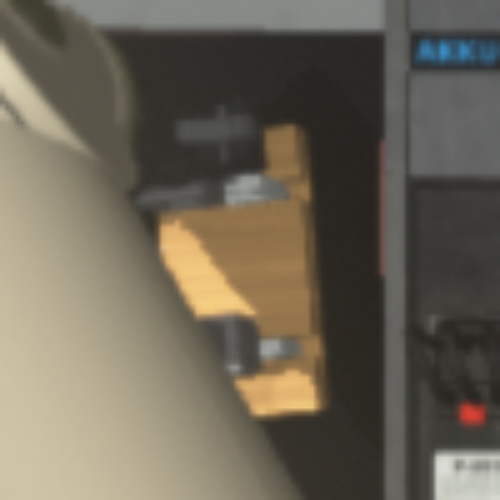

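Fingers are down around the handle, the top view is mostly occluded by the arm. Closing.

```bash
python3 -m handwheel '0 0 0 0 0 0 15;0 0 0 0 0 0 15;0 0 0 0 0 0 15;0 0 0 0 0 0 15;0 0 0 0 0 0 15;0 0 0 0 0 0 15' 50;  python3 - <<'E'
from h import *
to([.5437,.2028,.148],.122)
E
```

```text
clock: 5.1
position: [0.5434, 0.2023, 0.1465]
ee_rot: [0.706, 0.043, -0.706, 0.043]
ft_force: [0.8, -0.2, 2.0]
grip_width: 0.273
t 5.1 pos [0.5434 0.2023 0.1465] F [ 0.81 -0.16  2.03] grip 23.3
shift mm [-1.5 -0.4 -0.4] rot [-0. -0. -0.]
```

```bash
python3 -m handwheel '-5 0 0 0 0 0 15;-15 0 0 0 0 0 15;-30 0 0 0 0 0 15;-40 0 0 0 0 0 15;-40 0 0 0 0 0 15;-30 0 0 0 0 0 15;-10 0 0 0 0 0 15;0 0 0 0 0 0 15';  python3 - <<'E'
from h import *
c=shot("side","s3"); cv2.imwrite("pics/s3z.png",cv2.resize(c["color"][150:310,210:350],None,fx=4,fy=4))
to([.425,-.377,.31],0)
E
```

```text
clock: 5.9
position: [0.5435, 0.2027, 0.3178]
ee_rot: [0.707, 0.043, -0.705, 0.043]
ft_force: [-0.8, 0.7, -2.5]
grip_width: 0.272
t 5.95 pos [0.5431 0.2023 0.3161] F [-0.12 -0.5  -2.15] grip 23.6
shift mm [  6.1 560.6 187.7] rot [ 0.122 -0.    -0.   ]
```

View pics/s3z.png

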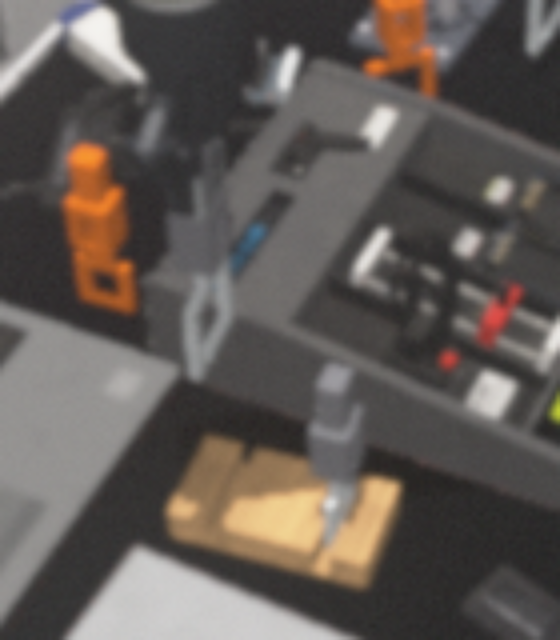

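```bash
python3 -m handwheel '0 25 5 0 0 0 15;0 40 10 0 0 0 15;0 45 15 0 0 0 15;0 45 15 0 0 0 15;0 45 15 0 0 0 15;0 45 15 0 0 0 15;0 45 15 0 0 0 15;0 45 15 0 0 0 15';  python3 -m handwheel '0 45 15 0 0 0 15;0 45 15 0 0 0 15;0 45 15 0.04 0 0 15;0 35 15 0.04 0 0 15;0 20 10 0.04 0 0 15;0 0 0 0 0 0 15'
python3 - <<'E'
from h import *
to([.425,-.377,.31],0)
E
```

```text
clock: 6.75
position: [0.4781, -0.1449, 0.3145]
ee_rot: [-0.705, -0.043, 0.707, -0.043]
ft_force: [0.7, -0.0, -2.2]
grip_width: 0.273
clock: 7.35
position: [0.4277, -0.3418, 0.3143]
ee_rot: [-0.706, 0.001, 0.708, 0.002]
ft_force: [-0.7, 0.6, -1.6]
grip_width: 0.277
t 7.35 pos [ 0.4277 -0.3418  0.3143] F [-0.74  0.63 -1.59] grip 23.7
shift mm [ 4.3 35.2  2.5] rot [-0.005  0.003  0.001]
```

```bash
python3 -m handwheel '15 20 2 0 0 0 15;35 15 0 0 0 0 15;35 0 0 0 0 0 15;20 0 0 0 0 0 15;0 0 0 0 0 0 15;0 0 0 0 0 0 15'
python3 - <<'E'
from h import *
to([.425,-.377,.205],0)
c=shot("side","s4"); cv2.imwrite("pics/s4z.png",cv2.resize(c["color"][90:190,280:420],None,fx=5,fy=5))
d=shot("top","t4"); cv2.imwrite("pics/t4z.png",cv2.resize(d["color"][140:280,400:540],None,fx=4,fy=4))
import pickle;pickle.dump((c,d),open("d4.pkl","wb"))
to([.425,-.377,.205],0)
E
```

```text
clock: 7.95
position: [0.4287, -0.3732, 0.2114]
ee_rot: [-0.707, -0.001, 0.707, -0.001]
ft_force: [0.0, -0.3, -1.8]
grip_width: 0.272
t 7.95 pos [ 0.4287 -0.3732  0.2114] F [ 0.02 -0.33 -1.79] grip 23.2
shift mm [6.4 3.8 3.7] rot [0.003 0.    0.001]
t 8.05 pos [ 0.4291 -0.3739  0.2128] F [-0.53  0.55 -1.97] grip 23.3
shift mm [7.8 3.1 4.2] rot [ 0.003 -0.002 -0.001]
```

View pics/s4z.png

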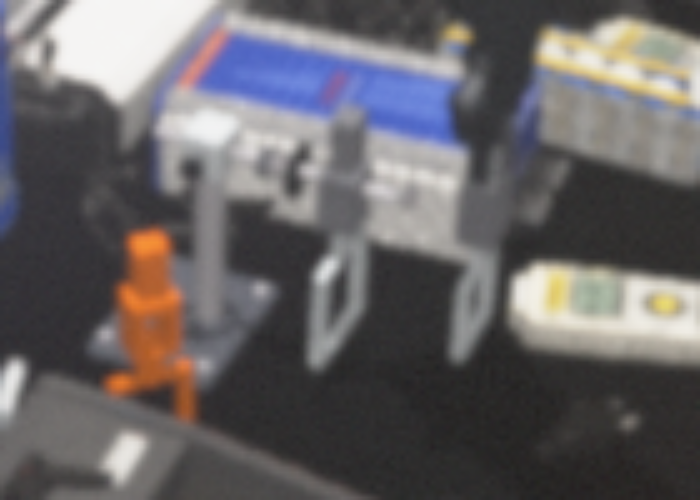

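View pics/t4z.png

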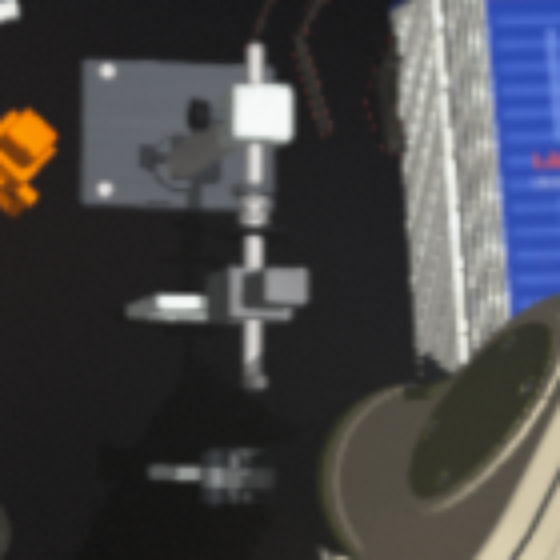

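Run:
```python
from h import *
import pickle
np.set_printoptions(precision=4,suppress=True)
for n,c in zip(("side","top"),pickle.load(open("d4.pkl","rb"))):
    W=cloud(c).reshape(-1,3);W=W[~np.isnan(W[:,0])]
    def sel(x0,x1,y0,y1,z0,z1): 
        m=(W[:,0]>x0)&(W[:,0]<x1)&(W[:,1]>y0)&(W[:,1]<y1)&(W[:,2]>z0)&(W[:,2]<z1); return W[m]
    for nm,x0,x1,zs in(("large",.50,.56,-.0),("mid",.405,.46,0.0)):
        for za,zb in ((.04,.11),(.11,.14),(.14,.165),(.165,.185),(.185,.2),(.2,.215)):
            P=sel(x0,x1,-.45,-.30,za,zb)
            if len(P)>3: print(n,nm,za,len(P),np.percentile(P,[3,50,97],axis=0)[:, :2].T.ravel(), P[:,2].min(),P[:,2].max())
to([.425,-.377,.205],0)
```

```text
side large 0.04 106 [ 0.525   0.5295  0.5357 -0.4192 -0.3728 -0.3353] 0.04057832407254547 0.10992615417765617
side large 0.11 43 [ 0.5189  0.5287  0.5345 -0.4035 -0.3685 -0.3352] 0.11084636733054931 0.13943282969367976
side large 0.14 66 [ 0.5159  0.5267  0.5444 -0.3925 -0.3627 -0.3556] 0.14059358107718056 0.16488133678378425
side large 0.165 73 [ 0.5025  0.5216  0.5581 -0.3921 -0.3679 -0.3572] 0.16554298675274004 0.18493835538438264
side large 0.185 39 [ 0.517   0.5262  0.5426 -0.392  -0.3688 -0.3574] 0.18538521886816617 0.19956515727108703
side large 0.2 22 [ 0.5193  0.5259  0.5387 -0.3866 -0.3679 -0.3647] 0.20171195976585887 0.2143390730314294
side mid 0.04 60 [ 0.4233  0.4269  0.4327 -0.4026 -0.3767 -0.3388] 0.0751127709435595 0.10866790670802406
side mid 0.11 40 [ 0.4237  0.4263  0.432  -0.4025 -0.3518 -0.3402] 0.1104953036263332 0.13993537457054295
side mid 0.14 24 [ 0.4145  0.4254  0.4364 -0.3836 -0.366  -0.3431] 0.14066079398406028 0.16442919956569257
side mid 0.165 53 [ 0.4141  0.4241  0.4423 -0.3856 -0.3604 -0.3524] 0.1652369334825592 0.18467192291249557
side mid 0.185 42 [
[... 680 characters left out ...]
0.3658 -0.361 ] 0.1851039949007276 0.19987873112531884
top large 0.2 27 [ 0.5221  0.527   0.5394 -0.3809 -0.3658 -0.3648] 0.20133851458870955 0.21499404162900304
top mid 0.04 16 [ 0.4268  0.4317  0.4345 -0.3657 -0.3448 -0.344 ] 0.08149121237705659 0.10880902087546485
top mid 0.11 21 [ 0.4273  0.43    0.4344 -0.3533 -0.3447 -0.3438] 0.11000934655151595 0.1399804328881996
top mid 0.14 9 [ 0.4277  0.43    0.4324 -0.3551 -0.3498 -0.3461] 0.14053952494207655 0.14284841992863961
top mid 0.2 14 [ 0.4169  0.4438  0.4441 -0.3689 -0.3609 -0.3548] 0.20380617865477302 0.2133633805006816
t 8.05 pos [ 0.4291 -0.3739  0.2128] F [-0.53  0.55 -1.97] grip 23.3
shift mm [7.8 3.1 4.2] rot [ 0.003 -0.002 -0.001]
```

```bash
python3 -m handwheel '7 3.5 0 0 0 0 15;0 0 0 0 0 0 15;0 0 0 0 0 0 15'
python3 - <<'E'
from h import *
to([.51,-.3775,.205],0)
E
```

```text
clock: 8.35
position: [0.4282, -0.3776, 0.2044]
ee_rot: [0.707, 0.001, -0.707, 0.001]
ft_force: [-0.7, 0.4, -3.0]
grip_width: 0.275
t 8.35 pos [ 0.4282 -0.3776  0.2044] F [-0.69  0.4  -2.99] grip 23.5
shift mm [ -0.6   0.  -81.8] rot [ 0.002 -0.    -0.   ]
```

```bash
python3 -m handwheel '0 0 -15 0 0 0 15;0 0 -15 0 0 0 15;0 0 -8 0 0 0 15;0 0 -6 0 0 0 15;0 0 -5 0 0 0 15;0 0 0 0 0 0 15'
python3 - <<'E'
from h import *
to([.51,-.3775,.205],0)
E
```

```text
clock: 8.95
position: [0.4777, -0.3772, 0.2042]
ee_rot: [0.707, 0.001, -0.707, 0.001]
ft_force: [-0.3, -0.3, -2.0]
grip_width: 0.273
t 8.95 pos [ 0.4777 -0.3772  0.2042] F [-0.34 -0.34 -2.  ] grip 23.3
shift mm [ -0.8   0.4 -32.3] rot [ 0.002 -0.     0.   ]
```

No contact force while threading. Continue.

```bash
python3 -m handwheel '0 0 -7 0 0 0 15;0 0 -7 0 0 0 15;0 0 -7 0 0 0 15;0 0 -6 0 0 0 15;0 0 -3 0 0 0 15;0 0 0 0 0 0 15'
python3 - <<'E'
from h import *
to([.508,-.3775,.188],0)
c=shot("side","s5"); cv2.imwrite("pics/s5z.png",cv2.resize(c["color"][90:190,280:420],None,fx=5,fy=5))
d=shot("top","t5"); cv2.imwrite("pics/t5z.png",cv2.resize(d["color"][140:280,400:540],None,fx=4,fy=4))
E
```

```text
clock: 9.55
position: [0.5077, -0.3771, 0.2042]
ee_rot: [0.707, 0.001, -0.707, 0.001]
ft_force: [0.2, 0.1, -1.6]
grip_width: 0.277
t 9.55 pos [ 0.5077 -0.3771  0.2042] F [ 0.24  0.06 -1.63] grip 23.7
shift mm [16.2  0.4 -0.2] rot [ 0.002 -0.     0.   ]
```

View pics/s5z.png

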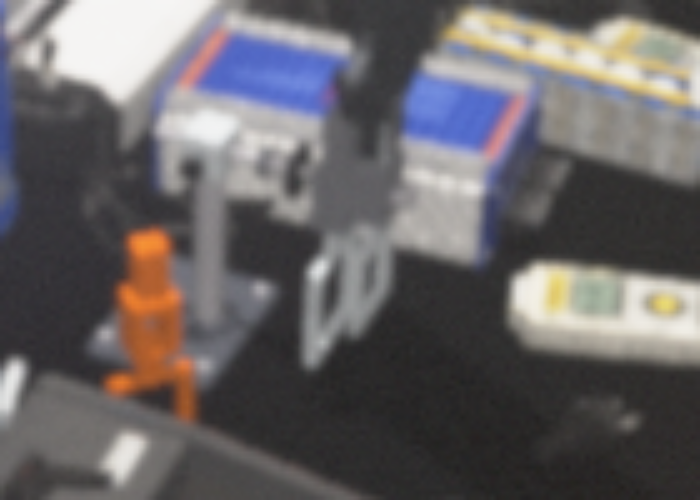

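View pics/t5z.png

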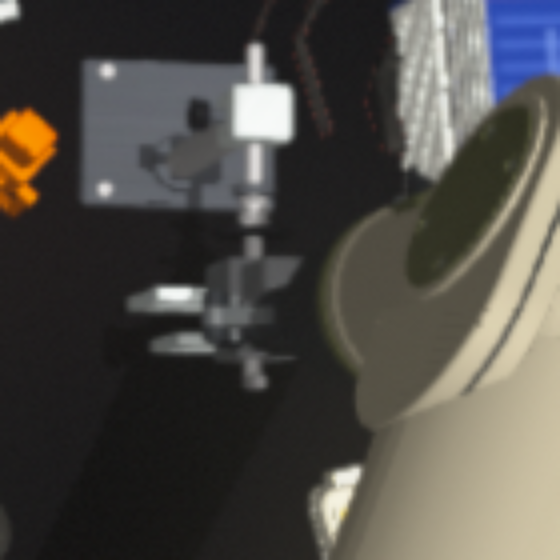

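```bash
python3 -m handwheel '5 0 0 0 0 0 15;5 0 0 0 0 0 15;2 0 0 0 0 0 15;1 0 0 0 0 0 15;0 0 0 0 0 0 15'; python3 -m handwheel '1 0 0 0 0 0 15;1 0 0 0 0 0 15;0 0 0 0 0 0 15'
```

```text
clock: 10.15
position: [0.5071, -0.3774, 0.1911]
ee_rot: [-0.707, -0.001, 0.707, -0.001]
ft_force: [-0.2, -0.3, -2.0]
grip_width: 0.274
clock: 10.45
position: [0.5072, -0.3773, 0.1892]
ee_rot: [-0.707, -0.001, 0.707, -0.001]
ft_force: [0.1, -0.8, -2.1]
grip_width: 0.275
```

```bash
python3 -m handwheel '0.7 0 0 0 0 0 15;0.5 0 0 0 0 0 15;0 0 0 0 0 0 15'; python3 -m handwheel '0.7 0 0 0 0 0 15;0.5 0 0 0 0 0 15;0 0 0 0 0 0 15'
```

```text
clock: 10.75
position: [0.5072, -0.3773, 0.188]
ee_rot: [-0.707, -0.001, 0.707, -0.001]
ft_force: [-1.2, 0.3, -1.5]
grip_width: 0.277
clock: 11.05
position: [0.5075, -0.3775, 0.1879]
ee_rot: [0.707, 0.0, -0.707, 0.001]
ft_force: [-0.9, 1.2, 4.5]
grip_width: 0.275
```

```bash
python3 -m handwheel '-0.7 0 0 0 0 0 15;0 0 0 0 0 0 40;0 0 0 0 0 0 60;0 0 0 0 0 0 60;0 0 0 0 0 0 60;-20 0 0 0 0 0 60;-40 0 0 0 0 0 60;-40 0 0 0 0 0 60'; python3 -m handwheel '-20 0 20 0 0 0 60;0 -25 35 0 0 0 60;0 -40 25 0 0 0 60;0 -40 0 0 0 0 60;0 -45 0 0 0 0 60'
python3 - <<'E'
from h import *
c=shot("side","s6"); cv2.imwrite("pics/s6z.png",cv2.resize(c["color"][90:190,280:420],None,fx=5,fy=5))
d=shot("top","t6"); cv2.imwrite("pics/t6z.png",cv2.resize(d["color"][140:280,400:540],None,fx=4,fy=4))
import pickle;pickle.dump((c,d),open("d6.pkl","wb"))
to([.4623,.1843,.31],.122)
E
```

```text
clock: 11.85
position: [0.5068, -0.3771, 0.2883]
ee_rot: [-0.707, -0.001, 0.708, -0.0]
ft_force: [0.3, -0.7, 0.8]
grip_width: 0.703
clock: 12.35
position: [0.426, -0.2269, 0.3078]
ee_rot: [0.707, -0.001, -0.707, 0.0]
ft_force: [1.3, 0.7, 0.3]
grip_width: 0.701
t 12.45 pos [ 0.428  -0.2216  0.3087] F [ 0.02 -0.05  0.68] grip 60.0
shift mm [  -1.5 -405.6  -38.1] rot [-0.113 -0.002 -0.001]
```

View pics/s6z.png

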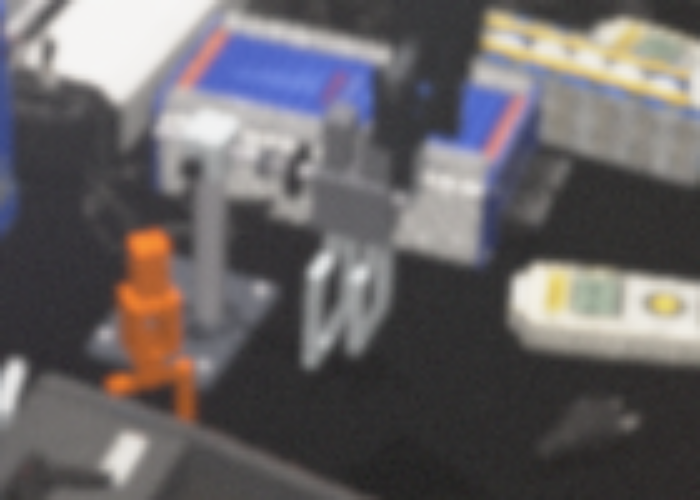

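View pics/t6z.png

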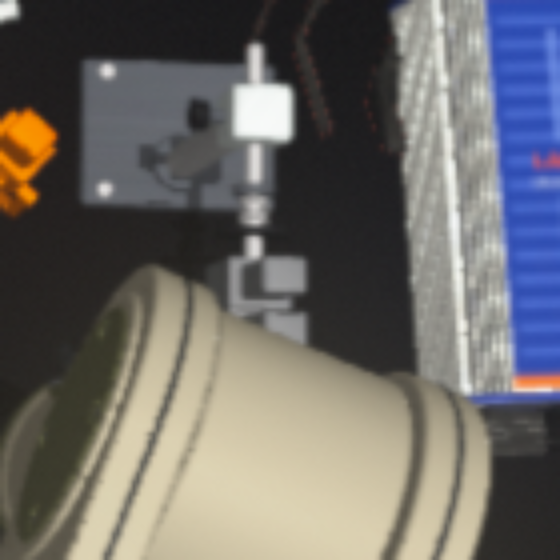

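```bash
python3 -m handwheel '0 -45 -4 0 0 0 60;0 -45 -4 0 0 0 60;0 -45 -4 0 0 0 60;0 -45 -4 0 0 0 60;0 -45 -4 0 0 0 60;0 -45 -4 0 0 0 60;0 -45 -4 0 0 0 60;0 -40 -4 0 0 0 60'; python3 -m handwheel '0 -30 -4 -0.04 0 0 60;0 -15 -2 -0.04 0 0 60;0 -5 0 -0.035 0 0 60;0 0 0 0 0 0 60'
python3 - <<'E'
from h import *
to([.4623,.1843,.22],.122)
E
```

```text
clock: 13.25
position: [0.4582, 0.1297, 0.308]
ee_rot: [0.708, 0.001, -0.707, 0.001]
ft_force: [1.1, -0.9, 0.1]
grip_width: 0.701
clock: 13.65
position: [0.4633, 0.1771, 0.3074]
ee_rot: [-0.706, -0.042, 0.706, -0.042]
ft_force: [-1.2, -0.8, 0.9]
grip_width: 0.704
t 13.65 pos [0.4633 0.1771 0.3074] F [-1.18 -0.81  0.91] grip 60.2
shift mm [87.4 -7.3  0.1] rot [-0.004  0.001 -0.   ]
```

```bash
python3 -m handwheel '20 -6 0 0 0 0 60;40 -1 0 0 0 0 60;40 0 0 0 0 0 60;0 0 0 0 0 0 60;0 0 0 0 0 0 60'
python3 - <<'E'
from h import *
to([.4623,.1843,.1315],.122)
E
```

```text
clock: 14.15
position: [0.4628, 0.1834, 0.2085]
ee_rot: [-0.706, -0.04, 0.706, -0.041]
ft_force: [0.4, -0.1, 1.4]
grip_width: 0.7
t 14.15 pos [0.4628 0.1834 0.2085] F [ 0.43 -0.15  1.37] grip 59.7
shift mm [77.  -1.   0.3] rot [-0.007  0.    -0.   ]
```

```bash
python3 -m handwheel '30 -1 0 -0.006 0 0 60;28 0 0 0 0 0 60;13 0 0 0 0 0 60;5 0 0 0 0 0 60;0 0 0 0 0 0 60;0 0 0 0 0 0 60'
python3 - <<'E'
from h import *
to([.4623,.1843,.1315],.122)
E
```

```text
clock: 14.75
position: [0.4632, 0.1859, 0.1331]
ee_rot: [0.706, 0.043, -0.705, 0.043]
ft_force: [-0.2, 0.7, 0.3]
grip_width: 0.705
t 14.75 pos [0.4632 0.1859 0.1331] F [-0.24  0.73  0.25] grip 60.2
shift mm [1.6 1.5 1.1] rot [ 0.001 -0.002  0.   ]
```

```bash
python3 -m handwheel '2 1 1 0 0 0 60;0 0 0 0 0 0 60;0 0 0 0 0 0 15;0 0 0 0 0 0 15;0 0 0 0 0 0 15;0 0 0 0 0 0 15;0 0 0 0 0 0 15' 50;python3 -m handwheel '0 0 0 0 0 0 15;-5 0 0 0 0 0 15;-15 0 0 0 0 0 15;-30 0 0 0 0 0 15;-45 0 0 0 0 0 15;-45 0 0 0 0 0 15;-35 0 0 0 0 0 15;-8 0 0 0 0 0 15'
python3 - <<'E'
from h import *
c=shot("side","s7"); cv2.imwrite("pics/s7z.png",cv2.resize(c["color"][150:310,210:350],None,fx=4,fy=4))
to([.425,-.377,.31],0)
E
```

```text
clock: 15.45
position: [0.4616, 0.1845, 0.1298]
ee_rot: [0.706, 0.043, -0.706, 0.043]
ft_force: [-0.3, -0.8, 3.0]
grip_width: 0.273
clock: 16.25
position: [0.4623, 0.1856, 0.3175]
ee_rot: [0.708, 0.044, -0.704, 0.043]
ft_force: [0.3, 0.2, -2.6]
grip_width: 0.277
t 16.3 pos [0.4622 0.1853 0.3165] F [ 0.02  0.54 -0.87] grip 23.6
shift mm [  5.8 553.5 106.1] rot [ 0.123 -0.005  0.001]
```

View pics/s7z.png

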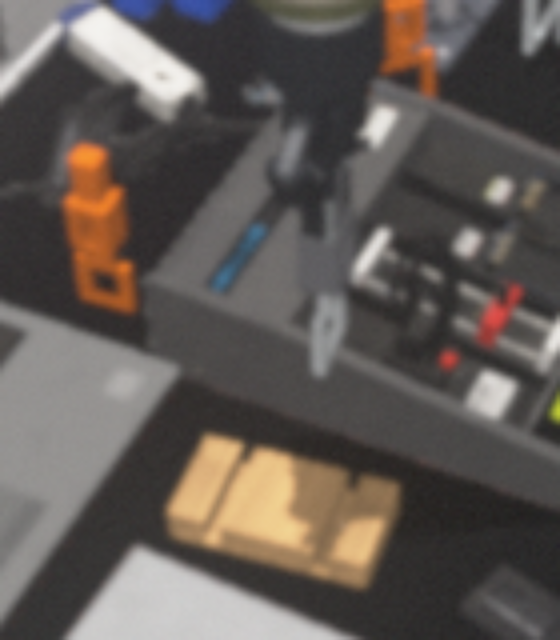

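```bash
python3 -m handwheel '0 25 3 0 0 0 15;0 40 6 0 0 0 15;0 45 8 0 0 0 15;0 45 8 0 0 0 15;0 45 8 0 0 0 15;0 45 8 0 0 0 15;0 45 8 0 0 0 15;0 45 9 0 0 0 15';  python3 -m handwheel '0 45 10 0 0 0 15;0 45 11 0 0 0 15;0 45 12 0.04 0 0 15;0 35 8 0.04 0 0 15;0 30 5 0.04 0 0 15;0 0 0 0 0 0 15;0 0 0 0 0 0 15'
python3 - <<'E'
from h import *
to([.425,-.3775,.205],0)
E
```

```text
clock: 17.1
position: [0.4439, -0.1566, 0.3118]
ee_rot: [-0.705, -0.044, 0.706, -0.043]
ft_force: [1.1, 1.1, -0.1]
grip_width: 0.276
clock: 17.8
position: [0.4195, -0.3587, 0.3114]
ee_rot: [-0.707, -0.002, 0.708, -0.0]
ft_force: [0.0, 0.6, -1.0]
grip_width: 0.272
t 17.8 pos [ 0.4195 -0.3587  0.3114] F [ 0.02  0.62 -1.01] grip 23.3
shift mm [106.3  19.   -5.6] rot [0.002 0.001 0.002]
```

```bash
python3 -m handwheel '20 15 -3 0 0 0 15;40 4 -2 0 0 0 15;30 0 0 0 0 0 15;15 0 0 0 0 0 15;0 0 0 0 0 0 15;0 0 0 0 0 0 15;0 0 0 0 0 0 15'
python3 - <<'E'
from h import *
import pickle
to([.425,-.3775,.205],0)
c=shot("side","s8"); cv2.imwrite("pics/s8z.png",cv2.resize(c["color"][90:190,280:420],None,fx=5,fy=5))
d=shot("top","t8"); cv2.imwrite("pics/t8z.png",cv2.resize(d["color"][140:280,400:540],None,fx=4,fy=4))
pickle.dump((c,d),open("d8.pkl","wb"))
np.set_printoptions(precision=4,suppress=True)
for n,c in zip(("side","top"),(c,d)):
    W=cloud(c).reshape(-1,3);W=W[~np.isnan(W[:,0])]
    def sel(x0,x1,y0,y1,z0,z1): 
        m=(W[:,0]>x0)&(W[:,0]<x1)&(W[:,1]>y0)&(W[:,1]<y1)&(W[:,2]>z0)&(W[:,2]<z1); return W[m]
    for nm,x0,x1 in(("large",.52,.56),("mid",.49,.52),("small",.4,.46)):
        for za,zb in ((.04,.11),(.11,.14),(.14,.165),(.165,.185),(.185,.2),(.2,.215)):
            P=sel(x0,x1,-.45,-.30,za,zb)
            if len(P)>3: print(n,nm,za,len(P),np.percentile(P,[3,50,97],axis=0)[:, :2].T.ravel(), P[:,2].min(),P[:,2].max())
E
```

```text
clock: 18.5
position: [0.4259, -0.3781, 0.2096]
ee_rot: [0.708, 0.0, -0.706, 0.002]
ft_force: [0.4, 0.4, -0.5]
grip_width: 0.275
t 18.5 pos [ 0.4259 -0.3781  0.2096] F [ 0.39  0.4  -0.47] grip 23.5
shift mm [ 4.6 -0.6  0.9] rot [ 0.003 -0.002 -0.002]
side large 0.04 94 [ 0.5307  0.5354  0.5419 -0.4156 -0.3637 -0.3363] 0.04162985456123813 0.10999505449963443
side large 0.11 35 [ 0.5261  0.5338  0.5437 -0.3825 -0.3651 -0.3389] 0.11039373201045799 0.1392219449775438
side large 0.14 43 [ 0.5223  0.5352  0.5483 -0.3693 -0.363  -0.3582] 0.14012018913843294 0.16495838691565634
side large 0.165 46 [ 0.5216  0.538   0.5488 -0.3725 -0.3629 -0.3561] 0.16560118808127222 0.1844030637466776
side large 0.185 37 [ 0.5214  0.5278  0.544  -0.3868 -0.3676 -0.3589] 0.18520716024312422 0.19985261985744052
side large 0.2 26 [ 0.5258  0.5323  0.5457 -0.389  -0.3686 -0.3619] 0.20085871554962875 0.2143290668140012
side mid 0.04 89 [ 0.5025  0.5057  0.5108 -0.4098 -0.3754 -0.3428] 0.0485727750729299 0.10966575834937187
side mid 0.11 38 [ 0.4964  0.5052  0.5136 -0.3808 -0.3655 -0.344 ] 0.11012635466354537 0.13
[... 1994 characters left out ...]
.3908 -0.3621 -0.3597] 0.14186086107370288 0.16404388227993372
top mid 0.165 53 [ 0.4915  0.5031  0.5187 -0.38   -0.3601 -0.3593] 0.16546256717295194 0.1849225060856805
top mid 0.185 59 [ 0.4951  0.4997  0.5197 -0.3899 -0.3651 -0.3602] 0.18506474595992672 0.19664065292852306
top mid 0.2 30 [ 0.4987  0.5047  0.5177 -0.3835 -0.3651 -0.3639] 0.20062587420713973 0.2147022804541897
top small 0.04 7 [ 0.4249  0.4273  0.4296 -0.3576 -0.357  -0.3559] 0.08991575151963338 0.10989361207377168
top small 0.11 12 [ 0.4253  0.4278  0.4301 -0.359  -0.3557 -0.3539] 0.11026171337858282 0.13966242968571074
top small 0.2 10 [ 0.4139  0.4396  0.4398 -0.3699 -0.3651 -0.3612] 0.20532949270960554 0.2121774249077929
```

View pics/s8z.png

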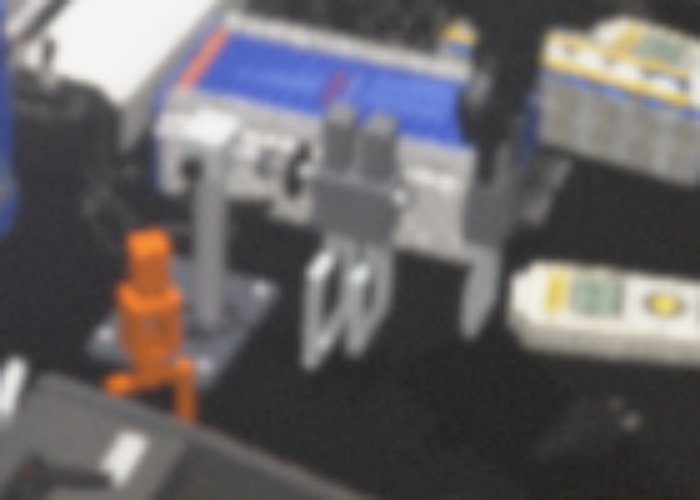

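View pics/t8z.png

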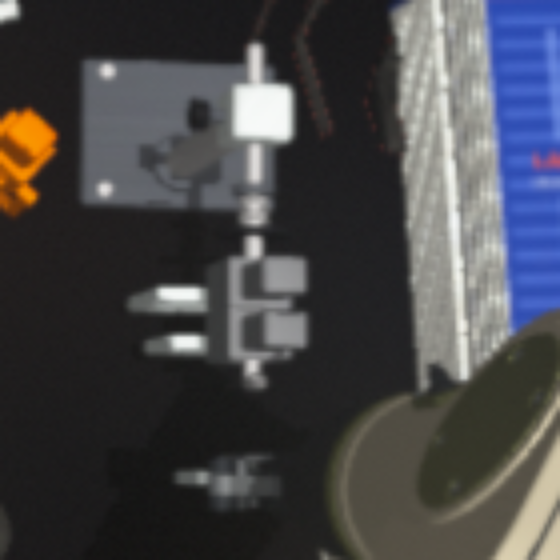

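```bash
python3 -m handwheel '5 -0.5 0 0 0 0 15;0 0 -5 0 0 0 15;0 0 -12 0 0 0 15;0 0 -15 0 0 0 15;0 0 -10 0 0 0 15;0 0 -6 0 0 0 15;0 0 -3 0 0 0 15;0 0 0 0 0 0 15' 70
python3 - <<'E'
from h import *
to([.493,-.3775,.2045],0)
E
```

```text
clock: 19.4
position: [0.4762, -0.3771, 0.2025]
ee_rot: [-0.707, -0.001, 0.707, -0.001]
ft_force: [-0.2, -0.7, -0.2]
grip_width: 0.27
t 19.4 pos [ 0.4762 -0.3771  0.2025] F [-0.24 -0.67 -0.19] grip 23.1
shift mm [ -2.    0.4 -16.8] rot [0.003 0.    0.   ]
```

```bash
python3 -m handwheel '-1.5 0 -4 0 0 0 15;0 0 -4 0 0 0 15;0 0 -3 0 0 0 15;0 0 0 0 0 0 15;0 0 0 0 0 0 15'; python3 -m handwheel '0 0 -2 0 0 0 15;0 0 0 0 0 0 15'; python3 -m handwheel '0 0 -1.5 0 0 0 15;0 0 0 0 0 0 15';python3 -m handwheel '0 0 -1 0 0 0 15;0 0 0 0 0 0 15'
```

```text
clock: 19.9
position: [0.487, -0.3772, 0.2041]
ee_rot: [0.707, 0.001, -0.707, 0.001]
ft_force: [-0.2, -0.3, -0.9]
grip_width: 0.274
clock: 20.1
position: [0.489, -0.3772, 0.2041]
ee_rot: [-0.707, -0.001, 0.707, -0.001]
ft_force: [-0.3, -0.1, -1.5]
grip_width: 0.269
clock: 20.3
position: [0.4906, -0.3772, 0.2041]
ee_rot: [0.707, 0.001, -0.707, 0.001]
ft_force: [-0.8, 0.3, -1.3]
grip_width: 0.273
clock: 20.5
position: [0.4915, -0.3772, 0.2041]
ee_rot: [0.707, 0.001, -0.707, 0.001]
ft_force: [-0.5, 0.7, -1.7]
grip_width: 0.271
```

```bash
python3 -m handwheel '0 0 -1 0 0 0 15;0 0 0 0 0 0 15'; python3 -m handwheel '0 0 -1 0 0 0 15;0 0 0 0 0 0 15'; python3 -m handwheel '0 0 -1 0 0 0 15;0 0 0 0 0 0 15';python3 -m handwheel '0 0 -1 0 0 0 15;0 0 0 0 0 0 15'
```

```text
clock: 20.7
position: [0.4926, -0.3772, 0.2042]
ee_rot: [0.707, 0.001, -0.707, 0.001]
ft_force: [-0.7, -1.1, -1.5]
grip_width: 0.271
clock: 20.9
position: [0.4931, -0.3772, 0.2041]
ee_rot: [-0.707, -0.001, 0.707, -0.001]
ft_force: [-3.5, 0.5, 0.6]
grip_width: 0.272
clock: 21.1
position: [0.4937, -0.3772, 0.2041]
ee_rot: [-0.707, -0.001, 0.708, -0.001]
ft_force: [-5.2, -0.0, 1.5]
grip_width: 0.273
clock: 21.3
position: [0.4945, -0.3773, 0.2041]
ee_rot: [-0.706, -0.001, 0.708, -0.001]
ft_force: [-6.5, 0.9, 2.3]
grip_width: 0.269
```

```bash
python3 -m handwheel '0 0 -1 0 0 0 15;0 0 0 0 0 0 15'; python3 -m handwheel '0 0 -1 0 0 0 15;0 0 0 0 0 0 15'; python3 -m handwheel '0 0 -1 0 0 0 15;0 0 0 0 0 0 15';python3 -m handwheel '0 0 -1 0 0 0 15;0 0 0 0 0 0 15'
python3 - <<'E'
from h import *
c=shot("side","s9"); cv2.imwrite("pics/s9z.png",cv2.resize(c["color"][90:190,280:420],None,fx=5,fy=5))
E
```

```text
clock: 21.5
position: [0.4954, -0.3773, 0.2041]
ee_rot: [-0.706, -0.001, 0.708, -0.001]
ft_force: [-6.8, 1.6, 2.2]
grip_width: 0.269
clock: 21.7
position: [0.4962, -0.3773, 0.2041]
ee_rot: [-0.706, -0.001, 0.708, -0.001]
ft_force: [-8.9, 0.8, 2.3]
grip_width: 0.271
clock: 21.9
position: [0.497, -0.3773, 0.204]
ee_rot: [-0.706, -0.001, 0.708, -0.001]
ft_force: [-8.2, 2.0, 4.3]
grip_width: 0.27
clock: 22.1
position: [0.4979, -0.3774, 0.2041]
ee_rot: [-0.706, -0.001, 0.708, -0.001]
ft_force: [-8.7, 2.2, 3.1]
grip_width: 0.27
```

View pics/s9z.png

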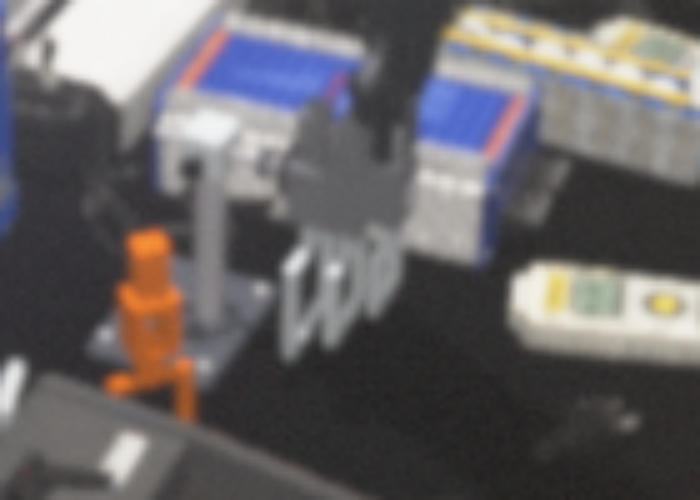

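```bash
python3 -m handwheel '0 0 -1 0 0 0 15;0 0 0 0 0 0 15'; python3 -m handwheel '0 0 -1 0 0 0 15;0 0 0 0 0 0 15'; python3 -m handwheel '0 0 -0.7 0 0 0 15;0 0 0 0 0 0 15'
```

```text
clock: 22.35
position: [0.4988, -0.3774, 0.2041]
ee_rot: [-0.706, -0.001, 0.708, -0.0]
ft_force: [-10.3, 1.5, 4.3]
grip_width: 0.274
clock: 22.55
position: [0.4996, -0.3774, 0.204]
ee_rot: [-0.706, -0.001, 0.708, -0.0]
ft_force: [-9.5, 2.4, 3.8]
grip_width: 0.271
clock: 22.75
position: [0.5002, -0.3774, 0.204]
ee_rot: [-0.706, -0.001, 0.708, -0.0]
ft_force: [-11.1, 2.1, 4.3]
grip_width: 0.27
```

```bash
python3 -m handwheel '0 0 -0.6 0 0 0 15;0 0 0 0 0 0 15'; python3 -m handwheel '1 0 0 0 0 0 15;1 0 0 0 0 0 15;0 0 0 0 0 0 15';python3 -m handwheel '1 0 0 0 0 0 15;0 0 0 0 0 0 15'; python3 -m handwheel '1 0 0 0 0 0 15;0 0 0 0 0 0 15'
```

```text
clock: 22.95
position: [0.5006, -0.3775, 0.204]
ee_rot: [-0.706, -0.001, 0.709, -0.0]
ft_force: [-11.8, 2.3, 4.0]
grip_width: 0.272
clock: 23.25
position: [0.5007, -0.3779, 0.2019]
ee_rot: [-0.706, -0.0, 0.708, -0.0]
ft_force: [-10.1, 1.0, 2.9]
grip_width: 0.271
clock: 23.45
position: [0.5007, -0.378, 0.201]
ee_rot: [-0.706, -0.0, 0.708, -0.0]
ft_force: [-10.4, 0.2, 3.2]
grip_width: 0.273
clock: 23.65
position: [0.5007, -0.3781, 0.1999]
ee_rot: [-0.706, -0.0, 0.708, -0.0]
ft_force: [-10.0, 0.2, 2.3]
grip_width: 0.269
```

```bash
python3 -m handwheel '1 0 0 0 0 0 15;0 0 0 0 0 0 15'; python3 -m handwheel '1 0 0 0 0 0 15;0 0 0 0 0 0 15';python3 -m handwheel '1 0 0 0 0 0 15;0 0 0 0 0 0 15'; python3 -m handwheel '1 0 0 0 0 0 15;0 0 0 0 0 0 15'
```

```text
clock: 23.85
position: [0.5007, -0.3781, 0.1989]
ee_rot: [-0.706, -0.0, 0.708, -0.0]
ft_force: [-9.9, -0.1, 3.1]
grip_width: 0.269
clock: 24.05
position: [0.5006, -0.3781, 0.1979]
ee_rot: [-0.706, -0.0, 0.708, -0.0]
ft_force: [-10.8, 0.5, 3.4]
grip_width: 0.272
clock: 24.25
position: [0.5006, -0.3781, 0.197]
ee_rot: [-0.706, -0.0, 0.708, -0.0]
ft_force: [-9.8, -0.8, 2.7]
grip_width: 0.269
clock: 24.45
position: [0.5006, -0.3782, 0.196]
ee_rot: [-0.706, -0.0, 0.708, -0.0]
ft_force: [-11.0, 0.3, 2.8]
grip_width: 0.276
```

```bash
python3 -m handwheel '1.5 0 0 0 0 0 15;1.5 0 0 0 0 0 15;0 0 0 0 0 0 15'; python3 -m handwheel '1.5 0 0 0 0 0 15;1 0 0 0 0 0 15;0 0 0 0 0 0 15';python3 -m handwheel '1 0 0 0 0 0 15;0 0 0 0 0 0 15'; python3 -m handwheel '1 0 0 0 0 0 15;0 0 0 0 0 0 15'
```

```text
clock: 24.75
position: [0.5006, -0.3782, 0.1928]
ee_rot: [-0.706, -0.0, 0.708, -0.0]
ft_force: [-9.6, 0.5, 1.8]
grip_width: 0.274
clock: 25.05
position: [0.5006, -0.3782, 0.1904]
ee_rot: [-0.706, -0.0, 0.708, -0.0]
ft_force: [-10.4, 0.4, 1.9]
grip_width: 0.274
clock: 25.25
position: [0.5006, -0.3782, 0.1894]
ee_rot: [-0.706, -0.0, 0.708, -0.0]
ft_force: [-10.5, -0.2, 2.5]
grip_width: 0.271
clock: 25.45
position: [0.5006, -0.3782, 0.1884]
ee_rot: [-0.706, -0.0, 0.708, -0.0]
ft_force: [-9.9, -0.8, 2.9]
grip_width: 0.272
```

```bash
python3 -m handwheel '0.6 0 0 0 0 0 15;0 0 0 0 0 0 15'; python3 -m handwheel '0.6 0 0 0 0 0 15;0 0 0 0 0 0 15';python3 -m handwheel '0.5 0 0 0 0 0 15;0 0 0 0 0 0 15'
```

```text
clock: 25.65
position: [0.5006, -0.3782, 0.1879]
ee_rot: [-0.706, -0.0, 0.708, -0.0]
ft_force: [-11.5, 0.8, 3.7]
grip_width: 0.273
clock: 25.85
position: [0.5006, -0.3783, 0.1874]
ee_rot: [-0.706, -0.0, 0.708, -0.0]
ft_force: [-11.7, 0.3, 3.4]
grip_width: 0.272
clock: 26.05
position: [0.5006, -0.3783, 0.1873]
ee_rot: [-0.706, 0.0, 0.708, -0.001]
ft_force: [-11.2, 0.7, 6.6]
grip_width: 0.269
```

```bash
python3 -m handwheel '-0.3 0 1 0 0 0 15;0 0 0 0 0 0 15'; python3 -m handwheel '0 0 1 0 0 0 15;0 0 0 0 0 0 15';python3 -m handwheel '0 0 1 0 0 0 15;0 0 0 0 0 0 15'
```

```text
clock: 26.25
position: [0.5002, -0.378, 0.1874]
ee_rot: [-0.706, -0.0, 0.708, -0.001]
ft_force: [-8.0, 0.4, 3.5]
grip_width: 0.271
clock: 26.45
position: [0.4995, -0.3778, 0.1873]
ee_rot: [-0.706, -0.0, 0.708, -0.001]
ft_force: [-7.6, -0.2, 2.7]
grip_width: 0.273
clock: 26.65
position: [0.4992, -0.3778, 0.1873]
ee_rot: [-0.707, -0.0, 0.707, -0.001]
ft_force: [-4.5, -1.2, 1.0]
grip_width: 0.274
```

Tip is taking the load (position stopping at x≈0.499, force falling). A little more, then release.

```bash
python3 -m handwheel '0 0 0.8 0 0 0 15;0 0 0.7 0 0 0 15;0 0 0 0 0 0 15'; python3 -m handwheel '0 0 0 0 0 0 30;0 0 0 0 0 0 45;0 0 0 0 0 0 60;0 0 0 0 0 0 60;0 0 0 0 0 0 60;-10 0 0 0 0 0 60;-30 0 0 0 0 0 60;-40 0 0 0 0 0 60'; python3 -m handwheel '-20 0 10 0 0 0 60;0 0 20 0 0 0 60;0 -20 40 0 0 0 60;0 -40 20 0 0 0 60;0 -45 0 0 0 0 60;0 -45 0 0 0 0 60;0 -30 0 0 0 0 60;0 0 0 0 0 0 60'
python3 - <<'E'
from h import *
import pickle
c=shot("side","sa"); cv2.imwrite("pics/saz.png",cv2.resize(c["color"][90:190,280:420],None,fx=5,fy=5))
d=shot("top","ta"); cv2.imwrite("pics/taz.png",cv2.resize(d["color"][140:280,400:540],None,fx=4,fy=4))
np.set_printoptions(precision=4,suppress=True)
to([0,0,.3])
for n,c in zip(("side","top"),(c,d)):
    W=cloud(c).reshape(-1,3);W=W[~np.isnan(W[:,0])]
    for nm,x0,x1,hw in(("large",.54,.575,.039),("mid",.513,.54,.031),("small",.48,.511,.023)):
        for za,zb in ((.04,.115),(.205,.235)):
            m=(W[:,0]>x0)&(W[:,0]<x1)&(abs(W[:,1]+.377)<.06)&(W[:,2]>za)&(W[:,2]<zb);P=W[m]
            if len(P)>3: print(n,nm,za,len(P),np.percentile(P,[3,50,97],axis=0)[:, :2].T.ravel(),P[:,2].min(),P[:,2].max())
E
```

```text
clock: 26.95
position: [0.4989, -0.3775, 0.1873]
ee_rot: [0.708, 0.001, -0.707, 0.001]
ft_force: [3.0, -4.9, -3.6]
grip_width: 0.27
clock: 27.75
position: [0.4975, -0.3767, 0.2673]
ee_rot: [-0.706, -0.002, 0.708, -0.0]
ft_force: [-0.3, -0.2, 0.3]
grip_width: 0.7
clock: 28.55
position: [0.4086, -0.1933, 0.2888]
ee_rot: [0.708, 0.003, -0.707, 0.004]
ft_force: [-0.4, -0.2, 1.4]
grip_width: 0.698
t 28.65 pos [ 0.4079 -0.1973  0.2882] F [-0.36 -1.26  0.99] grip 60.0
shift mm [ -12.5 -198.9  407.2] rot [0. 0. 0.]
side large 0.04 95 [ 0.5503  0.554   0.5602 -0.4132 -0.3506 -0.3352] 0.04028974036317057 0.11497976125939147
side large 0.205 66 [ 0.544   0.5527  0.5637 -0.3882 -0.3707 -0.3619] 0.2053409753230725 0.23350445235486428
side mid 0.04 97 [ 0.522   0.5256  0.5312 -0.4035 -0.3641 -0.3415] 0.050064115095678874 0.11465794988474198
side mid 0.205 63 [ 0.5168  0.5245  0.5348 -0.3867 -0.3692 -0.362 ] 0.20638980971246057 0.23359695097576638
side small 0.04 70 [ 0.4938  0.4979  0.5039 -0.4033 -0.3693 -0.3535] 0.05966459201066043 0.11494879691080118
side small 0.205 22 [ 0.4982  0.505   0.5101 -0.3858 -0.3719 -0.3611] 0.20793721209342864 0.2329821225692893
top large 0.04 88 [ 0.5538  0.5571  0.561  -0.3878 -0.354  -0.3391] 0.04018648379654177 0.1149878633935979
top large 0.205 138 [ 0.5468  0.5556  0.566  -0.3868 -0.3735 -0.3645] 0.20535332839692133 0.23265762275392532
top mid 0.04 54 [ 0.5252  0.5276  0.5329 -0.3805 -0.3553 -0.3451] 0.054483006928938815 0.11458216164762391
top mid 0.205 140 [ 0.519   0.5278  0.538  -0.3859 -0.3724 -0.3632] 0.20563940793999336 0.2333959715024937
top small 0.04 30 [ 0.4968  0.4993  0.5048 -0.3773 -0.3561 -0.355 ] 0.0684654621709988 0.11445178933722255
top small 0.205 136 [ 0.491   0.5001  0.5103 -0.3857 -0.3727 -0.3639] 0.2081133884101498 0.2333976986059132
```

View pics/saz.png

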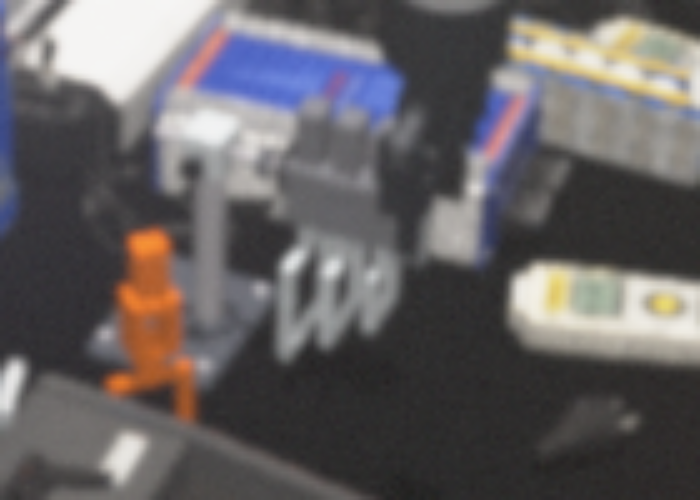

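View pics/taz.png

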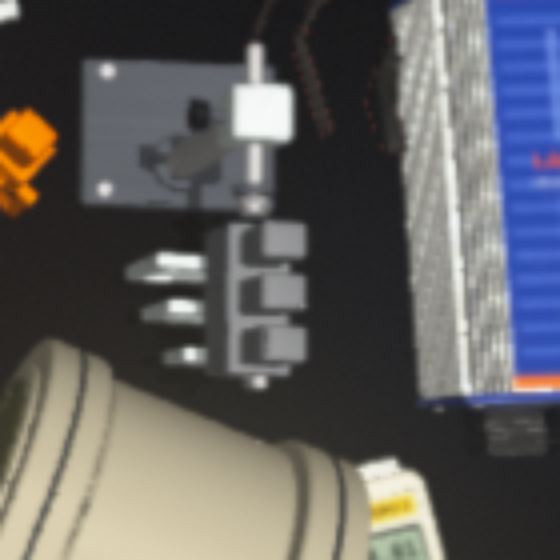

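```bash
python3 -c "
from workcell import hand_in
print(hand_in())"
```

```text
the job is handed in; nothing more can be done
None
```

The middle gauge and then the smallest now hang on the rod in front of the largest, and I handed the job in at about 28.7 s of robot time.

- **Middle gauge:** I threaded it over the tip, set it down until the rod took the weight (about 6 N) and let go.
- **Smallest gauge:** I pressed the row back by feel. The plate began to move at x ≈ 0.493 m, and I pushed it back about 7.5 mm, with at most about 12 N on the wrist. I lowered the gauge behind the tip without catching it. As I eased off, the tip took over the spring load, and then I released.

The last pictures from both cameras show:

- **Position:** the order is large, middle, small, with neighbours about 28 mm apart and the outer two about 56.5 mm apart. The eyes lie at about −78, −106 and −135 mm from the head.
- **Posture:** the handle tops are all level at about 0.233 m. The frames hang straight and in line with the rod.
- **Arm:** it was clear of everything, with the gripper open.

I could not measure the contact force between the gauges directly; it follows only from the spring travel and the tip load. The two cameras disagree by 2 to 3 mm in absolute position but agree on the spacings. I did not measure the loose things on the bench again at the end, but nothing worked near them.

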